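Make the preheating plate ready

TASK

Make the twin preheating plate ready for the next job: swing both pan handles in from the front so that neither crosses the guard ledge nor sticks out over any edge of the unit, each clear of the lidded pot and of the other pan, with the pans left on their rings; put every offcut lying on the ledge into the scrap tray; and stand a hub upright in the middle of a pan, one hub to a pan. Once the handles are in and the ledge is clear, lower the front guard onto its two pins until its foot lies flush on the ledge, upright sheet towards the pans. Do not tip the pans, and leave the pot, the caster wheel and the magnet square where they are.

Things in the scene. Friction and masses are not known exactly. Their poses are not given: they have to be found in the camera images.
- hob: grey twin preheating unit, fixed, elsewhere each time; origin on the bench midway between its two rings; front (knobs, -x) to the robot, yaw within 0.1 rad. In its frame it spans x -165 to 180, y -235 to 235 mm. The front strip x -165 to -70 mm is the guard ledge, top 40 mm above the bench; behind it the black heating plate, x -70 to 180 mm, top 50 mm above the bench
- zone_left (a point): centre of the left (+y) heating ring, on the plate's top face, at x 0, y +115 mm of the unit; rings of 132 mm diameter
- zone_right (a point): centre of the right (-y) heating ring, at x 0, y -115 mm of the unit
- pin_left (a point): foot of the left dowel pin, on the ledge's top face, at x -130, y +125 mm of the unit. The pin is 10 mm in diameter and 20 mm tall, its upper 8 mm tapering to a 3 mm tip
- pin_right (a point): foot of the right dowel pin, at x -130, y -125 mm of the unit, the same pin
- saucepan_mid (a point): straight-walled steel pan, 116 mm across, 64 mm tall, walls and floor 4 mm, 0.65 kg, loose on one of the rings; point at its centre 32 mm above its underside. Handle along its own +x: a bar 18 mm wide, 12 mm thick, out to 160 mm from the centre, rising slightly; at the start it points to the front over the ledge, within 0.6 rad. Led round by the handle, the pan turns on the plate
- saucepan_grip (a point): the point in the saucepan's handle bar 115 mm from the pan's centre, about 59 mm above the pan's underside; its x axis points outward along the handle (level)
- saucepan_tip (a point): the outer end of the saucepan's handle, 160 mm from the pan's centre, 70 mm above its underside
- skillet_mid (a point): low flared dark iron pan, 128 mm across the rim, 104 mm across its underside, 40 mm tall, walls and floor 4 mm, 0.75 kg, loose on the other ring; point at its centre 20 mm above its underside. Handle like the saucepan's, along its own +x, to 160 mm from the centre; starts pointing to the front within 0.6 rad
- skillet_grip (a point): the point in the skillet's handle bar 115 mm from the pan's centre, about 47 mm above its underside; x axis outward along the handle
- skillet_tip (a point): the outer end of the skillet's handle, 160 mm from the pan's centre, 58 mm above its underside
- pot_mid (a point): small lidded aluminium pot without a handle, 94 mm in diameter, 90 mm tall to its knob, at the rear middle of the heating plate; this point is on its axis 36 mm up. A bystander: it stays where it is
- guard_grip (a point): front guard of welded sheet, 0.55 kg, standing on its foot on the bench at left; point at the centre of its wooden grip bar, 101 mm above the foot's underside. Bar 115 mm along the guard's y, 18 mm wide, 16 high, 20 mm free under it. Under it at x 0 the upright sheet, 4 mm thick, 330 long (y), 72 high; foot 5 mm thick, x -35 to 20 mm. Own x starts along room +y within 0.2 rad
- guard_hole_left (a point): underside mouth of the guard's left hole, through the foot at the guard's x -18, y +125 mm, 101 mm below the grip point; round, 14 mm in diameter. Seated, it lies at pin_left, the guard's -x side towards the robot
- guard_hole_right (a point): the underside mouth of the guard's right hole, at x -18, y -125 mm; seated, it lies at pin_right
- hub1_mid (a point): cast-iron hub to be preheated, 0.28 kg: round flange 48 mm in diameter and 9 mm thick below, boss 32 mm in diameter above it up to 50 mm in all; this point is on its axis half-way up (25 mm). Stands flange down on the bench to the right of the unit. May be absent
- hub2_mid (a point): a second hub just like it, on the bench at the left, beyond the guard. May be absent (one or two hubs are there)
- tube_offcut_mid (a point): offcut of square tube 25 x 55 x 25 mm (x, y, z), 90 g, lying on the ledge; point at its centre. Two or three of the offcuts are there, the rest absent. Grip them across x
- bar_offcut_mid (a point): offcut of flat bar 20 x 60 x 14 mm (x, y, z), 130 g; point at its centre, 7 mm up
- channel_offcut_mid (a point): offcut of channel, 30 x 48 x 30 mm (x, y, z), 4 mm walls, open side up, flanges on its +x and -x sides; 80 g; point at its centre, 15 mm up
- scrap_tray: open dark steel tray 160 x 160 mm, 45 mm high, walls 4 mm, to the right in front of the unit, fixed; origin at the centre of its underside
- caster_mid (a point): caster wheel lying flat, 68 mm in diameter, 40 mm high; bystander
- square_mid (a point): red triangular magnet square lying flat, 18 mm high; bystander
Mind the look-alikes: they are no part of the job. Leave any blue or yellow look-alike of the part that bears tube_offcut_mid alone.

How it is judged:
By the outcome, as a careful person would: the job done as asked, in the order asked, and still so for the second after the job is handed in, with the robot touching nothing.
Of tube_offcut, bar_offcut, channel_offcut only 2 to 3 are there at a start; the rules pass over those that are not, and their reading is None.
Of hub1, hub2 only 1 to 2 are there at a start; the rules pass over those that are not, and their reading is None.
At some moment in a run one of hub1, hub2 may be knocked a few centimetres aside while the robot is not near it.
It also fails if it takes over 210 s, if anything falls off the work surface, if the arm or the gripper's body presses on something with over 40 N, if the wrist force passes 120 N, or if a joint passes its speed limit or range.

ROBOT

A 6-joint arm with a two-finger parallel gripper is mounted at the origin on the work surface. World frame = base frame: x ahead of the robot, y to its left, z up, the work surface at z = 0. Lengths are in m, angles in rad, forces in N, time in s.
With the tool pointing down it reaches from about 0.3 to 0.75 m from the base axis. Payload 8.5 kg.
Tool frame: the origin (TCP) lies on the centre line of the jaws, within the pads' length; the fingertips stand bot.tips_ahead ahead of it and the grasp point (between the pads) lies 5 mm behind it (bot.tips_ahead is the distance from the TCP to the fingertips, in m); z points along the fingers, y is the line along which they close (so a half turn about z gives the same grasp; the last joint's range is limited). The gripper opens to 88 mm and grips with 3 to 60 N. Pads are 18 mm wide; open, the fingers measure 123 mm over their backs; the gripper's body (75 mm by 187 mm) begins 45 mm behind the grasp point.
Start: joints at [1.08, 0.381, 1.297, -0, 1.464, -0.215], TCP at [0.15, 0.529, 0.253] pointing down, gripper open.
Joint ranges: [-3.11, 3.11], [-0.89, 2.33], [0.22, 2.48], [-1.42, 4.56], [0.17, 2.85], [-2.88, 2.88]. Speed limits (rad/s): [2.39, 2.39, 3.14, 3.14, 3.14, 3.14].

INTERFACE

Orientations are given as a unit quaternion [x, y, z, w].
In Python, from bench import bot gives the robot as it stands. Calls block until the motion is done:
- bot.move_ptp(position, orientation): joint-space move of the TCP to a pose.
- bot.line_to(position, ori=None, feed=0.15, guard=None): straight line of the TCP; ori=None keeps the orientation; feed is the mean speed in m/s. With guard (N) it stops when the force on the tool has changed by that much, and returns True; else False.
- bot.move_j(angles): joint-space move.
- bot.command_gripper(opening, force=None): finger opening in m; force is the grip in N (None keeps the last); returns when the fingers have stopped.
- bot.sleep(seconds).
- bot.solve_ik(position, orientation): joint angles nearest the present ones, or None.
- bot.capture(name): name is "scene" or "top" or "wrist"; returns a dict with "img" (420x560x3 uint8, blue, green, red), "range_z" (420x560 float32, m along the optical axis (not along the pixel's ray), 0 where there is no reading), "camera_matrix" (3x3 intrinsics, pixels), "position" and "attitude" of the camera in the world. Camera axes: x right, y up, looking along -z (the intrinsics and any distortion apply to the point x, -y, -z); pixel columns grow to the right and rows downward; lengths in m; the calibration is good to about 2 mm. A picture is of the moment at which its call begins.
A pose or a line that the arm cannot do raises bot.MotionError and nothing moves.
- bot.close_job(): hands the job in; it is judged then, once.
Readings, each from a call of its own:
- bot.get_time(): time.
- bot.get_qpos(): joint angles.
- bot.get_joint_vel(): joint speeds.
- bot.get_tau(): joint torques, N m.
- bot.get_position(): TCP position.
- bot.get_tcp_rot(): TCP orientation.
- bot.get_wrist_force(): force on the tool from outside, world axes, zero at the start.
- bot.get_moment(): the same for the moment, N m.
- bot.get_opening(): finger opening in m.
- bot.get_finger_force(): force on a finger pad.
Only numpy, scipy, OpenCV 4.12 (cv2) and the standard library are available. Lean on these libraries where they do the work, as an engineer would, in place of code of your own. Each camera call takes 0.05 s, during which the arm holds its last target. There are 200 camera calls.

## Working session

There is one attempt and no reset: what is moved stays moved. The work goes in short steps, each a Python script; the robot and the scene stay as the last script left them, time stands still between calls to the robot, and variables do not carry over. Pictures are saved under pics/ and viewed, at most 14 in all, crops included, and the job is handed in when it is done.

```bash
ls; mkdir -p pics
cat > h.py <<'E'
import numpy as np, cv2
from bench import bot
from scipy.spatial.transform import Rotation as R
def cloud(c):
    K=np.array(c["camera_matrix"]);z=c["range_z"];h,w=z.shape
    u,v=np.meshgrid(np.arange(w),np.arange(h))
    p=np.stack([(u-K[0,2])/K[0,0]*z,-(v-K[1,2])/K[1,1]*z,-z],-1)
    a=np.array(c["attitude"]);M=R.from_quat(a).as_matrix() if a.size==4 else a.reshape(3,3)
    P=p@M.T+np.array(c["position"]);P[z<=0]=np.nan
    return P
def down(yaw): # tool down, tool y axis (closing) at world angle yaw+90deg ; tool x at yaw
    return (R.from_euler('z',yaw)*R.from_euler('x',np.pi)).as_quat()
E
python3 - <<'E'
from h import *
print(bot.tips_ahead,bot.get_position(),bot.get_tcp_rot(),bot.get_time())
for n in("scene","top","wrist"):
    c=bot.capture(n);cv2.imwrite(f"pics/{n}0.png",c["img"]);np.savez(f"{n}0.npz",**c)
    print(n,c["position"],c["attitude"],c["camera_matrix"],[k for k in c])
E
```

```text
pics
0.014 [0.14965604 0.5289779  0.25213856] [ 1.37475594e-01  9.90504881e-01 -6.85816659e-04 -2.66091163e-04] 0.0
scene [ 1.01684422 -0.305413    0.94093766] [0.28454871 0.16565168 0.46252629 0.82320167] [[449.10242632   0.         280.563175  ]
 [  0.         449.10242632 219.34793532]
 [  0.           0.           1.        ]] ['img', 'range_z', 'camera_matrix', 'position', 'attitude']
top [0.31343713 0.01325816 1.16096605] [-0.06072668  0.04348727  0.71130674 -0.69890189] [[381.23716305   0.         274.76464391]
 [  0.         381.23716305 206.90748495]
 [  0.           0.           1.        ]] ['img', 'range_z', 'camera_matrix', 'position', 'attitude']
wrist [0.07092977 0.55085745 0.38347625] [-0.12951498 -0.09695445  0.59551182  0.78688715] [[361.74632077   0.         280.64283644]
 [  0.         361.74632077 211.58060185]
 [  0.           0.           1.        ]] ['img', 'range_z', 'camera_matrix', 'position', 'attitude']
```

View pics/scene0.png

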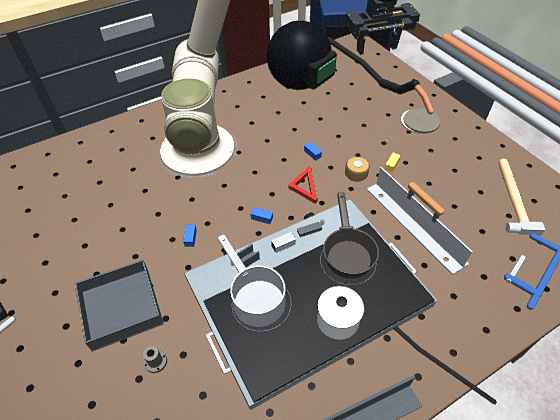

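View pics/top0.png

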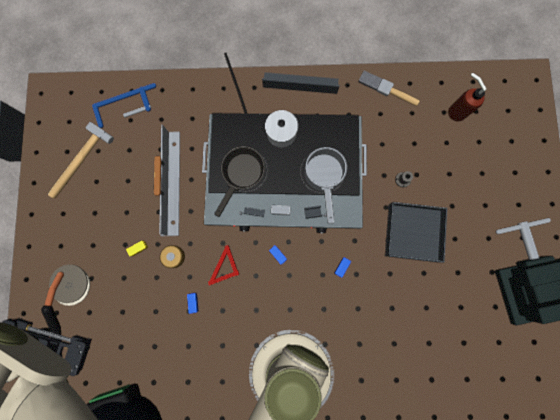

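The top view shows the skillet on the left ring (243,168) with its handle to the front-left, and the saucepan on the right ring (326,170) with its handle to the front. Three offcuts lie on the ledge at (254,212), (281,210) and (315,211). There is one hub at (404,178), the tray is at (416,232), and the guard is at (170,183). No second hub is visible.

```bash
cat >> h.py <<'E'
def hobfit(P):
    z=P[...,2]
    def rect(lo,hi,bx):
        m=(z>lo)&(z<hi)&(P[...,0]>bx[0])&(P[...,0]<bx[1])&(P[...,1]>bx[2])&(P[...,1]<bx[3])
        m=cv2.morphologyEx(m.astype(np.uint8),cv2.MORPH_OPEN,np.ones((3,3)))
        n,l,s,_=cv2.connectedComponentsWithStats(m)
        k=1+np.argmax(s[1:,4]);q=P[l==k][:,:2]
        return cv2.minAreaRect((q*1000).astype(np.float32)),np.median(P[l==k][:,2])
    return rect
E
python3 - <<'E'
from h import *
c=np.load("top0.npz");P=cloud(c);z=P[...,2]
print("bench z",np.nanmedian(z[280:330,100:250]))
for n,(u,v) in dict(cen=(284,170),ledge=(284,222),plate=(284,180),offA=(254,212),offB=(281,210),offC=(315,212),hub=(404,178),tray=(416,232),guardbar=(157,176),foot=(174,200),pot=(281,128),sq=(225,268),cast=(172,257)).items():
    print(n,P[v,u].round(4))
rect=hobfit(P)
print("hob",rect(0.03,0.058,(0.2,0.8,-0.4,0.4)))
print("ledge",rect(0.034,0.0445,(0.2,0.5,-0.4,0.3)))
print("plate",rect(0.0455,0.056,(0.3,0.8,-0.4,0.3)))
print("tray",rect(0.035,0.06,(0.1,0.6,-0.6,-0.25)))
print("guardbar",rect(0.09,0.13,(0.2,0.6,0.2,0.5)))
print("guardfoot",rect(0.002,0.012,(0.2,0.6,0.25,0.42)))
s=cv2.resize(c["img"][90:260,130:460],None,fx=2.4,fy=2.4,interpolation=cv2.INTER_CUBIC);cv2.imwrite("pics/topz.png",s)
E
```

```text
bench z 0.0005267462977912585
cen [0.59   0.0098 0.049 ]
ledge [0.4344 0.0128 0.0426]
plate [0.5592 0.0104 0.0498]
offA [0.4646 0.1004 0.0513]
offB [0.4672 0.0208 0.0647]
offC [ 0.4621 -0.0791  0.0447]
hub [ 0.5566 -0.3425  0.0548]
tray [ 0.4015 -0.3862 -0.0026]
guardbar [0.5657 0.372  0.1081]
foot [0.5133 0.352  0.0045]
pot [0.6951 0.0162 0.1202]
sq [0.3028 0.1933 0.0007]
cast [0.3374 0.343  0.0417]
hob (((589.3958740234375, 12.444351196289062), (472.23980712890625, 360.2381286621094), 88.00882720947266), np.float64(0.0479010204643977))
ledge (((456.6541748046875, 68.7056884765625), (365.8897399902344, 92.4598388671875), 88.4974594116211), np.float64(0.039862380328803626))
plate (((643.9617919921875, 9.847625732421875), (450.3993835449219, 250.41864013671875), 87.79793548583984), np.float64(0.04965824666360219))
tray (((564.318359375, -352.7499084472656), (30.71401596069336, 29.599822998046875), 40.06694793701172), np.float64(0.04955051296798407))
guardbar (((556.223876953125, 372.6882629394531), (85.66963195800781, 17.338348388671875), 0.9044875502586365), np.float64(0.10783890956745856))
guardfoot (((523.1199951171875, 356.0232849121094), (151.5954132080078, 35.00868225097656), 0.5201093554496765), np.float64(0.005188629058712646))
```

View pics/topz.png

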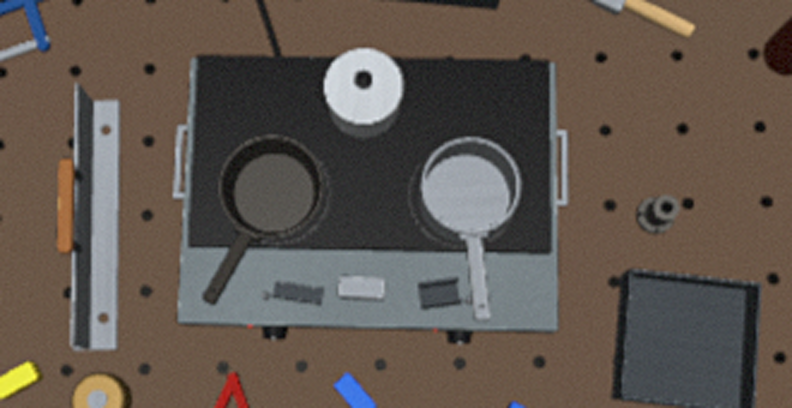

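The closer top view confirms the layout. Skillet handle tip is near (210,297) and saucepan handle tip near (483,315). The pins show as small marks near (268,293) and (470,297), beside the bar and channel offcuts. Next I fit the pans and take a close wrist view.

```bash
cat >> h.py <<'E'
from scipy.optimize import least_squares
def pan(P,c0,zlo,zhi,rr,ztip):
    """rim circle of known radius rr, then handle direction"""
    d=np.hypot(P[...,0]-c0[0],P[...,1]-c0[1])
    q=P[(P[...,2]>zlo)&(P[...,2]<zhi)&(d<.085)&(d>.04)][:,:2]
    f=lambda c:(np.hypot(*(q-c[:2]).T)-rr)
    s=least_squares(f,c0,loss='soft_l1',f_scale=.002);c=s.x
    d=np.hypot(P[...,0]-c[0],P[...,1]-c[1])
    h=P[(P[...,2]>zlo-.005)&(P[...,2]<ztip)&(d>.08)&(d<.17)]
    a=np.arctan2(*(np.median(h[:,:2],0)-c)[::-1])
    h=h[np.abs(np.angle(np.exp(1j*(np.arctan2(h[:,1]-c[1],h[:,0]-c[0])-a))))<.25]
    v=(h[:,:2]-c).mean(0)
    return c,np.arctan2(v[1],v[0]),len(q),len(h),np.hypot(*(h[:,:2]-c).T).max(),s.cost
E
python3 - <<'E'
from h import *
P=cloud(np.load("top0.npz"))
print(pan(P,[.58,-.115],.105,.122,.056,.135))
print(pan(P,[.58,.125],.083,.098,.062,.125))
bot.move_ptp([.42,.01,.40],down(np.pi))
c=bot.capture("wrist");cv2.imwrite("pics/w1.png",c["img"]);np.savez("w1.npz",**c);P=cloud(c)
print(c["position"])
print(pan(P,[.58,-.115],.105,.122,.056,.135))
print(pan(P,[.58,.125],.083,.098,.062,.125))
print(bot.get_qpos())
E
```

```text
(array([ 0.58011628, -0.1065806 ]), np.float64(0.7887982620986557), 273, 333, np.float64(0.16998625256852376), np.float64(0.0014383940202744771))
(array([0.59021261, 0.13133037]), np.float64(-0.8435900335204121), 319, 461, np.float64(0.16989933667863538), np.float64(0.0018475386561313007))
[0.3380932  0.00946077 0.53111918]
(array([ 0.58086482, -0.11017197]), np.float64(-3.107608391694925), 1103, 953, np.float64(0.1581283525916693), np.float64(0.007552739965049032))
(array([0.59078919, 0.12902988]), np.float64(-0.9689627064013908), 1171, 1029, np.float64(0.16984266869985196), np.float64(0.009774741160024948))
[-2.58506659e-01  7.27850135e-02  1.29412170e+00  1.14906172e-04
  1.77496837e+00 -1.83014400e+00]
```

View pics/w1.png

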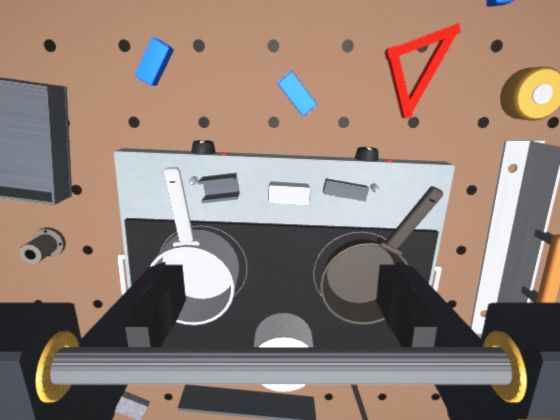

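The wrist view shows the whole ledge from close by. Pins are at (193,181) and (375,188), with the channel at (220,187), tube at (289,194) and bar at (346,190). The saucepan handle tip is at (172,172) and the skillet handle tip at (436,193). The hub is at (42,245).

```bash
cat >> h.py <<'E'
def ray(c,u,v,z):
    K=np.array(c["camera_matrix"]);M=R.from_quat(np.array(c["attitude"])).as_matrix();o=np.array(c["position"])
    d=M@np.array([(u-K[0,2])/K[0,0],-(v-K[1,2])/K[1,1],-1]);return o+d*(z-o[2])/d[2]
E
python3 - <<'E'
from h import *
c=np.load("w1.npz");P=cloud(c);z=P[...,2]
print("pins",ray(c,193,181,.06),ray(c,375,188,.06),"bench",np.nanmedian(z[100:140,100:130]))
# wrist clouds: ledge/plate
rect=hobfit(P);print("ledge",rect(.034,.046,(.2,.55,-.4,.3)))
# handle centre lines by rays on the image: two points along handle
for n,c0,(u0,u1,v0,v1) in(("sauce",(.581,-.11),(160,205,165,238)),("skil",(.591,.129),(385,445,180,245))):
    q=P[v0:v1,u0:u1].reshape(-1,3);q=q[(q[:,2]>.085)&(q[:,2]<.135)]
    d=q[:,:2]-c0;r=np.hypot(*d.T);q=q[(r>.085)]
    m=q.mean(0);w,V=np.linalg.eigh(np.cov(q[:,:2].T));v=V[:,1]*-np.sign(V[0,1]);
    print(n,m.round(4),"dir",np.arctan2(v[1],v[0]).round(3),"fromcentre",np.arctan2(m[1]-c0[1],m[0]-c0[0]).round(3),"r",np.hypot(*(q[:,:2]-c0).T).max(), "z",q[:,2].min(),q[:,2].max(),"lateral",np.cross(v[:2],m[:2]-c0))
# offcuts
for n,(u0,u1,v0,v1),zl in(("channel",(199,242,170,206),.05),("tube",(264,315,178,208),.05),("bar",(318,370,175,204),.0475)):
    q=P[v0:v1,u0:u1].reshape(-1,3);q=q[(q[:,2]>zl)&(q[:,2]<.08)]
    r=cv2.minAreaRect((q[:,:2]*1000).astype(np.float32));print(n,r,np.median(q[:,2]).round(4))
# rim circles from the image: ray at rim heights
for n,(u0,u1,v0,v1),zz,r in(("sauce",(145,240,235,325),(.108,.12),.056),("skil",(318,412,235,325),(.084,.097),.062)):
    q=P[v0:v1,u0:u1].reshape(-1,3);q=q[(q[:,2]>zz[0])&(q[:,2]<zz[1])]
    print(n,len(q),cv2.minEnclosingCircle((q[:,:2]*1000).astype(np.float32)))
q=P[220:275,15:75].reshape(-1,3);q=q[q[:,2]>.04];print("hub top",q.mean(0),len(q))
E
```

```text
pins [ 0.45378366 -0.10781373  0.06      ] [0.46313105 0.13618189 0.06      ] bench -0.0005425370574246857
ledge (((477.4924011230469, 12.078048706054688), (144.14451599121094, 472.84637451171875), 0.021475527435541153), np.float64(0.03937263167302829))
sauce [ 0.4572 -0.1144  0.1169] dir -3.092 fromcentre -3.106 r 0.1582727510085602 z 0.10193265817573272 0.12612236646991482 lateral -0.001704096466852348
skil [0.4807 0.1817 0.104 ] dir 2.669 fromcentre 2.695 r 0.1567502098569934 z 0.08730164988615474 0.11338654240285967 lateral 0.003210490487268361
channel ((463.74359130859375, -74.70832061767578), (30.619821548461914, 48.33148956298828), 6.657107353210449) 0.0678
tube ((471.8434143066406, 20.089256286621094), (56.07598876953125, 25.694427490234375), 86.78334045410156) 0.0641
bar ((468.4365539550781, 98.32490539550781), (60.178993225097656, 20.13177490234375), 79.71372985839844) 0.0532
sauce 737 ((582.7588500976562, -109.8664779663086), 58.29141616821289)
skil 1013 ((583.6104125976562, 136.47280883789062), 77.14395141601562)
hub top [ 0.5641331  -0.35478048  0.04862772] 435<stdin>:11: DeprecationWarning: Arrays of 2-dimensional vectors are deprecated. Use arrays of 3-dimensional vectors instead. (deprecated in NumPy 2.0)
```

```bash
cat >> h.py <<'E'
def swing(c0,c1,t0,t1,zg,off,n=15,F=20):
    """grip handle at t0 around c0, lead round to t1 around c1; tool yaw=theta+off"""
    p=lambda c,t,z:np.array([c[0]+.115*np.cos(t),c[1]+.115*np.sin(t),z])
    c0,c1=map(np.array,(c0,c1))
    e=bot.solve_ik(p(c1,t1,zg),down(t1+off));print("end ik",e)
    bot.command_gripper(.045)
    bot.move_ptp(p(c0,t0,zg+.09),down(t0+off))
    bot.line_to(p(c0,t0,zg),feed=.12)
    bot.command_gripper(0,F);print("open",bot.get_opening())
    for s in np.linspace(0,1,n+1)[1:]:
        t=t0+s*(t1-t0);c=c0+s*(c1-c0)
        bot.line_to(p(c,t,zg),ori=down(t+off),feed=.1)
    print("force",bot.get_wrist_force())
    bot.command_gripper(.045)
    bot.line_to(p(c1,t1,zg+.09),feed=.15)
    print(bot.get_time(),bot.get_qpos().round(2))
E
python3 - <<'E'
from h import *
swing((.591,.127),(.5925,.124),2.675,.40,.094,0)
swing((.5815,-.110),(.584,-.106),-3.096,-.47,.106,np.pi)
bot.move_ptp([.42,.01,.40],down(np.pi))
c=bot.capture("wrist");cv2.imwrite("pics/w2.png",c["img"]);np.savez("w2.npz",**c)
print(bot.get_time())
E
```

```text
end ik [ 7.28505359e-02  8.03673986e-01  9.73842434e-01 -4.44089210e-16
  1.36407623e+00  1.24364686e+00]
open 0.018217918225139396
force [-1.55871399  4.14739748  4.456896  ]
11.8417 [ 0.07  0.73  0.85 -0.    1.55  1.24]
end ik [-0.39388645  0.76826012  1.01378297  0.          1.35954957 -1.49468278]
open 0.01741713257570299
force [-0.51774561 -2.00605185  5.1959252 ]
21.45 [-0.39  0.7   0.89  0.    1.55 -1.49]
22.9
```

View pics/w2.png

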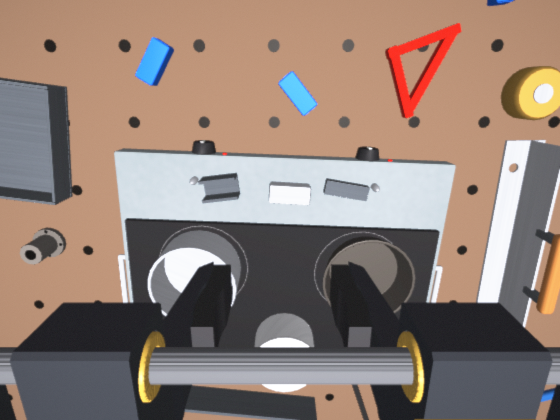

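Both handles now point to the rear, the pans sit on their rings, and the offcuts and pins are undisturbed. Next, the offcuts go into the tray.

```bash
cat >> h.py <<'E'
H=np.pi/2
def pick(x,y,z,yaw,pre,F=20,up=.2):
    bot.command_gripper(pre);bot.move_ptp([x,y,max(z+.08,.16)],down(yaw))
    bot.line_to([x,y,z],feed=.1,guard=25);bot.command_gripper(0,F);o=bot.get_opening()
    bot.line_to([x,y,up],feed=.2);print("pick",o,"->",bot.get_opening());return o
def place(x,y,z,yaw,opn,up=.2):
    bot.move_ptp([x,y,up],down(yaw));bot.line_to([x,y,z],feed=.12,guard=25)
    bot.command_gripper(opn);bot.line_to([x,y,up],feed=.2)
E
python3 - <<'E'
from h import *
P=cloud(np.load("top0.npz"));z=P[...,2]
m=(z>.03)&(z<.056)&(P[...,0]>.28)&(P[...,0]<.5)&(P[...,1]<-.27)&(P[...,1]>-.5)
(cx,cy),wh,a=cv2.minAreaRect((P[m][:,:2]*1000).astype(np.float32));print(cx,cy,wh,a)
P2=cloud(np.load("w2.npz"));z2=P2[...,2];m=(z2>.035)&(z2<.056)&(P2[...,0]<.51)&(P2[...,1]<-.25);print(P2[m][:,:2].min(0),P2[m][:,:2].max(0))
E
```

```text
400.89691162109375 -374.6186218261719 (161.6737518310547, 159.8943328857422) 82.3648910522461
[ 0.32514603 -0.38716293] [ 0.49098128 -0.28812067]
```

Run:
```python
from h import *
ty=-.133;T=np.array([.401,-.375]);M=R.from_euler('z',ty).as_matrix()[:2,:2]
for n,(x,y,z,yaw,pre,o2),loc in(("tube",(.472,.020,.060,-.056,.055,.045),(-.030,.034)),("bar",(.4685,.098,.058,-.18,.050,.040),(-.030,-.034)),("channel",(.4637,-.0747,.074,.116,.060,.05),(.032,0))):
    o=pick(x,y,z,yaw+H,pre)
    t=T+M@np.array(loc);place(*t,z-.03,ty+H,o2)
    print(n,bot.get_time())
bot.move_ptp([.36,-.1,.40],down(np.pi))
c=bot.capture("wrist");cv2.imwrite("pics/w3.png",c["img"]);np.savez("w3.npz",**c)
c=bot.capture("top");np.savez("top3.npz",**c);print(bot.get_time())
```

```text
pick 0.024870280522771317 -> 0.02498620668060539
tube 31.7333
pick 0.01941347264917819 -> 0.019675886269310747
bar 41.1833
pick 0.02960162964136083 -> 0.029440162552422416
channel 49.3583
50.775
```

View pics/w3.png

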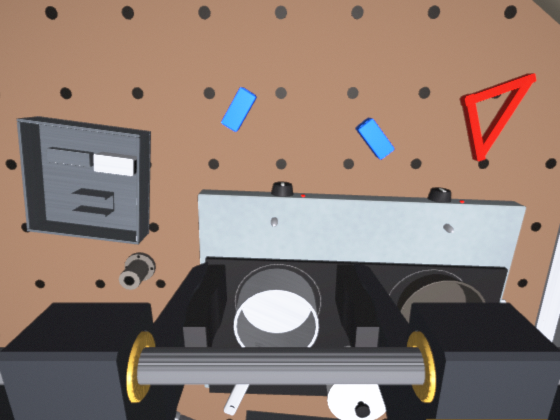

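The wrist view shows all three offcuts in the tray and the ledge clear, with pins at (274,221) and (449,228). The hub stands at (135,272).

Run:
```python
from h import *
c=np.load("w3.npz");P=cloud(c)
pr,pl=ray(c,274,221,.059),ray(c,449,228,.059);print("pins",pl,pr,np.hypot(*(pl-pr)[:2]))
q=P[250:295,110:160].reshape(-1,3);q=q[(q[:,2]>.046)&(q[:,2]<.056)&(q[:,1]<-.3)];print("hub wrist",np.median(q,0),len(q),(q.min(0)+q.max(0))/2)
P=cloud(np.load("top3.npz"))
q=P.reshape(-1,3);q=q[(q[:,2]>.045)&(q[:,2]<.056)&(abs(q[:,0]-.56)<.05)&(abs(q[:,1]+.35)<.05)];print("hub top",np.median(q,0),len(q))
img=np.load("top3.npz")["img"];cv2.imwrite("pics/top3z.png",cv2.resize(img[60:250,120:470],None,fx=2.2,fy=2.2,interpolation=cv2.INTER_CUBIC))
for n,c0,zz,r in(("sauce",(.584,-.106),(.107,.121),.056),("skil",(.5925,.124),(.083,.097),.062)):
    print(n,pan(P,c0,*zz,r,.14))
# over the hub
bot.command_gripper(.06);bot.move_ptp([.50,-.355,.30],down(np.pi))
c=bot.capture("wrist");np.savez("w4.npz",**c);cv2.imwrite("pics/w4.png",c["img"]);P=cloud(c)
q=P.reshape(-1,3);q=q[(q[:,2]>.046)&(q[:,2]<.056)&(abs(q[:,0]-.56)<.05)&(abs(q[:,1]+.35)<.05)];print("hub wrist",np.median(q,0),len(q),(q.min(0)+q.max(0))/2,bot.get_time())
```

```text
pins [0.46116878 0.13359139 0.059     ] [ 0.45048731 -0.11069804  0.059     ] 0.24452283816423304
hub wrist [ 0.5464137  -0.32825003  0.04956624] 332 [ 0.54749619 -0.32901343  0.04905399]
hub top [ 0.54628505 -0.32578889  0.04904423] 91
sauce (array([ 0.58276252, -0.10491238]), np.float64(0.756803751180482), 230, 330, np.float64(0.16998763267712932), np.float64(0.0010837253113697928))
skil (array([0.58881104, 0.13276819]), np.float64(-0.774881877164964), 308, 448, np.float64(0.1699772616523025), np.float64(0.0013805593897367892))
hub wrist [ 0.54674674 -0.32934503  0.04938335] 605 [ 0.54713762 -0.32885589  0.04917776] 52.3583
```

View pics/top3z.png

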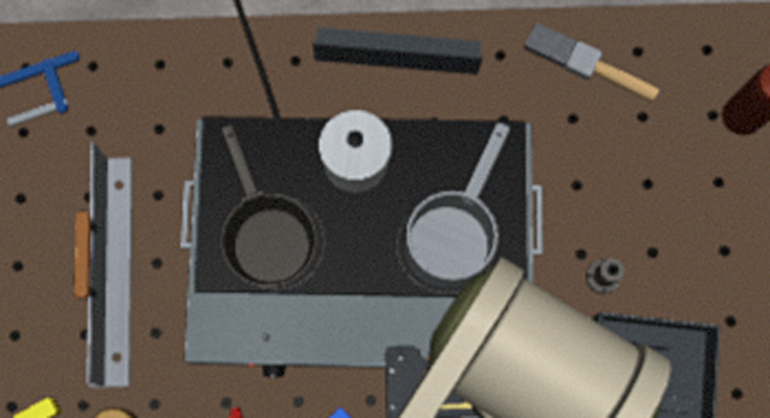

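The top view shows both handles pointing rearward inside the unit's edges: skillet tip near (229,130), saucepan tip near (500,130). Both are clear of the pot at (355,147). The hub has been nudged to about (.547,-.329). I'll pick it up now.

Run:
```python
from h import *
c=np.load("w3.npz")
pr,pl=ray(c,274,221,.048),ray(c,449,228,.048);print("pins",pl,pr,np.hypot(*(pl-pr)[:2]))
pick(.547,-.329,.036,H,.06,F=25,up=.24)
bot.move_ptp([.48,.124,.34],down(np.pi))
c=bot.capture("wrist");np.savez("w5.npz",**c);cv2.imwrite("pics/w5.png",c["img"]);P=cloud(c)
for c0 in((.5925,.124),):
    q=P.reshape(-1,3);d=q[:,:2]-c0;a=np.arctan2(d[:,1],d[:,0]);r=np.hypot(*d.T)
    k=(q[:,2]>.086)&(q[:,2]<.095)&(r<.08)&(np.abs(a-.4)>.35);q=q[k]
    print(len(q),cv2.minEnclosingCircle((q[:,:2]*1000).astype(np.float32)))
    s=least_squares(lambda x:np.hypot(*(q[:,:2]-x[:2]).T)-.062,c0,loss='soft_l1',f_scale=.002);print(s.x)
print(bot.get_opening(),bot.get_time())
```

```text
pins [0.46543052 0.13907072 0.048     ] [ 0.45449989 -0.110917    0.048     ] 0.25022657775507706
pick 0.030602354519053552 -> 0.030419463833082146
454 ((582.7633666992188, 129.57113647460938), 62.884254455566406)
[0.5896449  0.12831585]
0.03010091938674637 58.9167
```

View pics/w5.png

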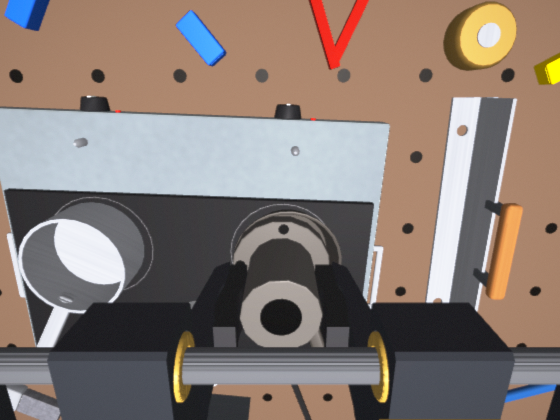

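Hub held; the skillet's centre is near (.590,.127). I'll place it now, then look.

Run:
```python
from h import *
bot.move_ptp([.5905,.1265,.24],down(H))
bot.line_to([.5905,.1265,.105],feed=.12)
print(bot.line_to([.5905,.1265,.0895],feed=.03,guard=6),bot.get_position())
bot.command_gripper(.052);bot.line_to([.5905,.1265,.24],feed=.2)
# look at hub-in-pan and guard
bot.move_ptp([.50,.30,.36],down(np.pi))
c=bot.capture("wrist");np.savez("w6.npz",**c);cv2.imwrite("pics/w6.png",c["img"])
t=bot.capture("top");np.savez("top6.npz",**t);print(bot.get_time())
```

```text
True [0.59030421 0.12647795 0.09008259]
64.7333
```

View pics/w6.png

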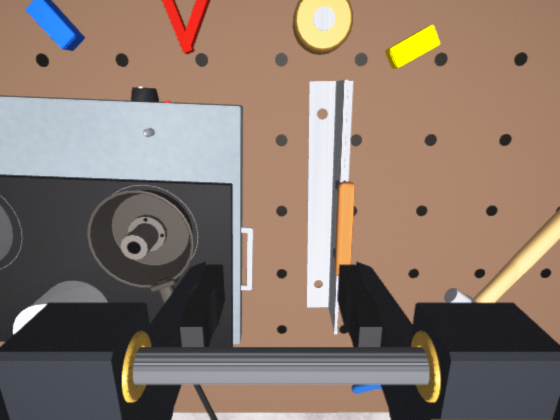

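The hub stands upright near the skillet's middle at (146,237). The guard's holes are at (322,114) and (319,284) on its foot. Next I measure holes and pins in the tool frame from matching views, so that calibration bias cancels.

```bash
cat > m.py <<'E'
from h import *
def centroid(img,u,v,r,dark=True):
    g=cv2.cvtColor(img,cv2.COLOR_BGR2GRAY).astype(float)[v-r:v+r+1,u-r:u+r+1]
    w=np.clip((np.median(g)-g) if dark else (g-np.median(g)),0,None);w[w<.35*w.max()]=0
    y,x=np.mgrid[-r:r+1,-r:r+1];return u+(w*x).sum()/w.sum(),v+(w*y).sum()/w.sum()
E
python3 - <<'E'
from m import *
c=np.load("w6.npz");img=c["img"]
hl=centroid(img,322,114,8);hr=centroid(img,319,284,8);print(hl,hr)
L=ray(c,*hl,.004);Q=ray(c,*hr,.004);print("holes",L,Q,np.hypot(*(L-Q)[:2]))
v=(L-Q)[:2];gy=np.arctan2(v[1],v[0]);gx=gy-H;mid=(L+Q)[:2]/2;grip=mid+.018*np.array([np.cos(gx),np.sin(gx)])
print("guard yaw(x)",gx,"grip",grip)
P=cloud(c);q=P.reshape(-1,3);q=q[(q[:,2]>.1)&(q[:,2]<.116)&(abs(q[:,0]-grip[0])<.1)&(abs(q[:,1]-grip[1])<.05)]
print("bar",cv2.minAreaRect((q[:,:2]*1000).astype(np.float32)))
# hub vs pan
print("flange",ray(c,146,237,.063),"rim",ray(c,141.5,239,.09))
# look 2: same relative pose about target
pl,pr=np.array([.4654,.139]),np.array([.4545,-.1109]);v=pl-pr;ty=np.arctan2(v[1],v[0])-H
rot=ty-gx;M=R.from_euler('z',rot).as_matrix()[:2,:2]
p=(pl+pr)/2+M@(np.array([.50,.30])-mid);print("rot",rot,p)
bot.move_ptp([*p,.40],down(np.pi+rot))
c=bot.capture("wrist");np.savez("w7.npz",**c);cv2.imwrite("pics/w7.png",c["img"]);print(bot.get_time(),bot.get_position(),bot.get_qpos().round(2))
E
```

```text
(np.float64(321.92199472428086), np.float64(113.52644140183394)) (np.float64(318.0712086220169), np.float64(283.7401847575058))
holes [0.44720174 0.35182825 0.004     ] [0.69721242 0.35464072 0.004     ] 0.25002649733430565
guard yaw(x) -4.701140084901395 grip [0.5720046  0.37123335]
bar ((570.4859619140625, 370.8762512207031), (112.71916961669922, 18.315933227539062), 0.4852941632270813)
flange [0.5957917  0.12614362 0.063     ] rim [0.58717367 0.13135774 0.09      ]
rot 4.657550266855946 [0.4107533  0.08906638]
65.9 [0.4110999  0.08930841 0.39974217] [-0.07  0.07  1.29  0.    1.77 -0.02]
```

View pics/w7.png

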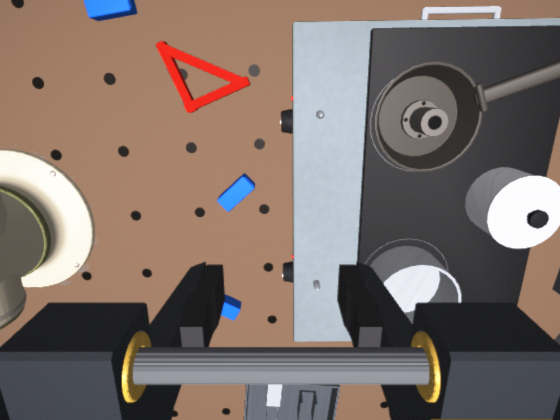

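The pins appear at (320,114) and (317,284), almost where the holes appeared in the matching view. I'll enlarge both pins and the skillet.

Run:
```python
from m import *
img=np.load("w7.npz")["img"]
f=lambda u,v,r,k:cv2.resize(img[v-r:v+r,u-r:u+r],(390,390),interpolation=cv2.INTER_NEAREST)
cv2.imwrite("pics/z7.png",np.hstack([f(320,114,13,0),f(317,284,13,0)]))
```

```text
(no output)
```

View pics/z7.png

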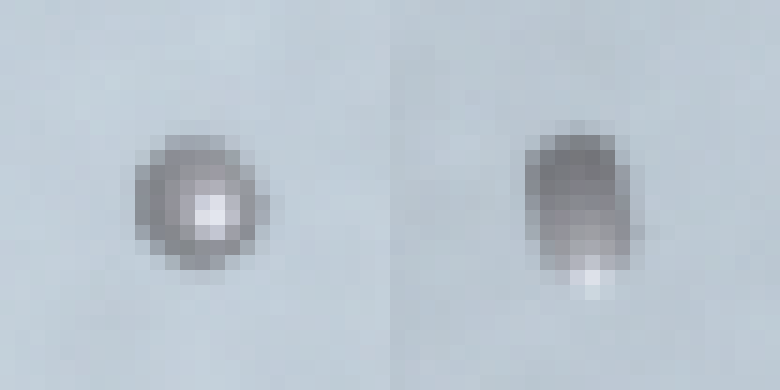

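Enlarged, the pin tips are at (320.5,114.8) and (317.0,289.0), and the base centres at about (319.3,113.3) and (316.3,283.0).

Run:
```python
from m import *
c=np.load("w7.npz")
for n,a,b,z in(("tip",(320.5,114.8),(317,289),.060),("base",(319.3,113.3),(316.3,283),.041)):
    L=ray(c,*a,z);Q=ray(c,*b,z);v=(L-Q)[:2];print(n,L,Q,np.hypot(*v),"yaw",np.arctan2(v[1],v[0])-H,"mid",(L+Q)[:2]/2)
print("rim",ray(c,427,116,.09),"flange",ray(c,421,119,.063),"hubtop",ray(c,434.5,122.5,.104))
P=cloud(c);
for nm,cc in(("w6",np.load("w6.npz")),("w7",c)):
    P=cloud(cc);q=P.reshape(-1,3);d=np.hypot(q[:,0]-.592,q[:,1]-.127);k=(q[:,2]>.097)&(q[:,2]<.11)&(d<.03);t=q[k]
    a=np.arctan2(q[:,1]-.127,q[:,0]-.592);k=(q[:,2]>.086)&(q[:,2]<.095)&(d<.08)&(d>.05)&(np.abs(a-.4)>.4);w=q[k][:,:2]
    s=least_squares(lambda x:np.hypot(*(w-x).T)-.062,[.592,.127],loss='soft_l1',f_scale=.002)
    b=np.degrees(np.arctan2(*(w-s.x).T[::-1]));print(nm,"hubtop",np.median(t,0),len(t),"pan",s.x,len(w),np.histogram(b,8,(-180,180))[0])
```

```text
tip [0.46561398 0.1386841  0.06      ] [ 0.45593472 -0.11083523  0.06      ] 0.24970699682330016 yaw -0.03877217810110101 mid [0.46077435 0.01392443]
base [0.46605612 0.13936184 0.041     ] [ 0.45667202 -0.11170087  0.041     ] 0.2512380200919013 yaw -0.03736014455000092 mid [0.46136407 0.01383049]
rim [0.58817146 0.13268154 0.09      ] flange [0.59141515 0.12705457 0.063     ] hubtop [0.5918961  0.12615523 0.104     ]
w6 hubtop [0.59024706 0.1277523  0.10351379] 590 pan [0.58940395 0.13004172] 1104 [148 184 197 172  10 123 131 139]
w7 hubtop [0.59030637 0.12708298 0.10346657] 642 pan [0.58916313 0.12952084] 1142 [135 143 172 187  12 189 166 138]
```

Run:
```python
from m import *
mid=np.array([.57221,.35323]);gx=1.58204;pg=np.array([.5715,.3711]);ty=-.038;tm=np.array([.4611,.0139])
rot=ty-gx;M=R.from_euler('z',rot).as_matrix()[:2,:2];pt=tm+M@(pg-mid);yt=np.pi+gx-H+rot
print("target",pt,yt,bot.solve_ik([*pt,.14],down(yt)))
bot.command_gripper(.05)
bot.move_ptp([*pg,.20],down(np.pi+gx-H));bot.line_to([*pg,.100],feed=.1,guard=20)
bot.command_gripper(0,50);print(bot.get_opening(),bot.get_position())
bot.line_to([*pg,.30],feed=.12);print(bot.get_opening(),bot.get_wrist_force(),bot.get_moment())
bot.move_ptp([*pt,.30],down(yt));bot.line_to([*pt,.168],feed=.1)
print(bot.get_opening(),bot.get_time(),bot.get_position())
c=bot.capture("wrist");np.savez("w8.npz",**c);s=bot.capture("scene")
a=c["img"];b=s["img"][180:330,170:400]
cv2.imwrite("pics/w8.png",np.hstack([cv2.resize(a[:, 180:460],(390,585)),cv2.resize(b,(400,585//2*2-325))]) if 0 else a)
cv2.imwrite("pics/s8.png",cv2.resize(b,None,fx=3.4,fy=3.4,interpolation=cv2.INTER_CUBIC))
```

```text
target [0.47898329 0.01372951] 1.5327963267948967 [-2.19080862e-01  3.81763481e-01  1.66565081e+00 -4.44089210e-16
  1.09417837e+00 -1.81080862e-01]
0.017162267507629052 [0.57153923 0.37145979 0.10016742]
0.01758786270949347 [ 0.3311449  -0.2609266  -5.41402905] [ 0.04985863  0.05028399 -0.01404726]
0.017125721539306773 73.975 [0.4792263  0.01369468 0.16846801]
```

View pics/w8.png

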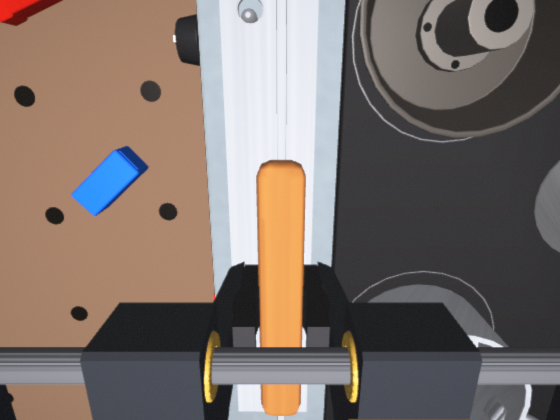

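The wrist view shows the pin tip at (250,15) through the left hole, whose centre is about (251,10). That is close; I'll check the offset and lower.

Run:
```python
from m import *
c=np.load("w8.npz");z=bot.get_position()[2]-.100
print(ray(c,251,10,z+.005),ray(c,251,10,z),ray(c,250,15,.06))
im=c["img"][0:34,225:275];cv2.imwrite("pics/z8.png",cv2.resize(im,None,fx=14,fy=14,interpolation=cv2.INTER_NEAREST))
```

```text
[0.46895567 0.13833672 0.07344526] [0.46863796 0.13927705 0.06844526] [0.46734376 0.13826667 0.06      ]
```

View pics/z8.png

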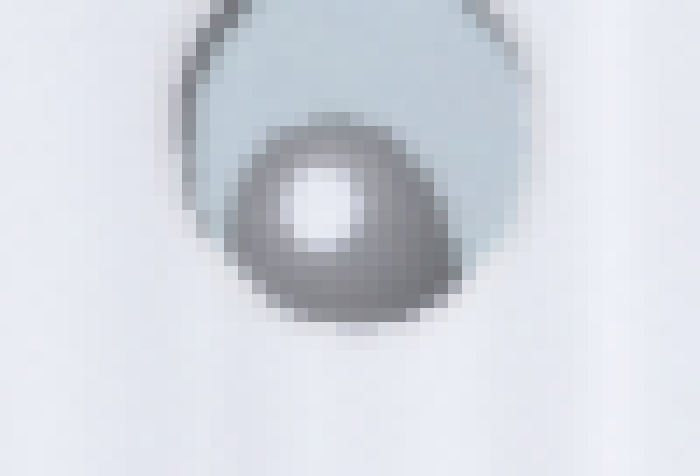

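The hole centre at (249.5,9.7) and tip at (247.5,14.4) put the guard about 2 mm too far in +x. I'll shift it back and lower under force watch.

Run:
```python
from m import *
p=bot.get_position();t=np.array([.47898-.0018,.01373]);f0=bot.get_wrist_force()
bot.line_to([*t,.168],feed=.03)
for z in(.160,.154,.148,.143,.1405,.139):
    g=bot.line_to([*t,z],feed=.02,guard=12);q=bot.get_position()
    print(z,g,q.round(4),(bot.get_wrist_force()-f0).round(2),bot.get_moment().round(2),bot.get_opening())
    if g:break
```

```text
0.16 False [0.4772 0.0137 0.1599] [ 0.01 -0.71  0.92] [-0.02  0.06 -0.  ] 0.01733619289988554
0.154 False [0.4771 0.0137 0.1539] [ 0.1  -1.21  0.88] [-0.07  0.02 -0.  ] 0.017442312651158864
0.148 False [0.4771 0.0137 0.1479] [-0.41 -1.11  0.19] [-0.07  0.04 -0.  ] 0.017647109823923816
0.143 False [0.4771 0.0137 0.1429] [ 0.63 -0.27 -0.15] [-0.09  0.02  0.01] 0.01713849222315439
0.1405 False [0.4771 0.0137 0.1404] [-0.39  0.06  0.19] [-0.09  0.06  0.  ] 0.017199811611225975
0.139 False [0.4779 0.0137 0.1398] [0.56 0.74 9.93] [0.04 0.18 0.06] 0.01733824838914168
```

Seated. I'll release it and verify.

Run:
```python
from m import *
bot.command_gripper(.05);p=bot.get_position();bot.line_to([p[0],p[1],.30],feed=.15)
bot.move_ptp([.33,.08,.40],down(H+.0))
c=bot.capture("wrist");np.savez("w9.npz",**c);a=c["img"];s=bot.capture("scene");np.savez("s9.npz",**s);P=cloud(s)
q=P.reshape(-1,3)
k=(q[:,2]>.132)&(q[:,2]<.16)&(abs(q[:,0]-.479)<.03)&(abs(q[:,1]-.014)<.09);print("bar",np.median(q[k],0),np.percentile(q[k][:,2],95))
W=cloud(c).reshape(-1,3)
for y0,y1 in((-.14,-.09),(-.03,.05),(.10,.16)):
    k=(abs(W[:,0]-.458+.037*(W[:,1]*-1+.014)*-1*0)<.012)&(W[:,1]>y0)&(W[:,1]<y1)&(W[:,2]<.07);print("foot z",y0,np.median(W[k],0),k.sum())
# pan centres / saucepan
for n,zz,c0,r,e in(("sauce",(.107,.12),(.584,-.106),.056,-.47),):
    for nm,V in(("w7",cloud(np.load("w7.npz")).reshape(-1,3)),("w3",cloud(np.load("w3.npz")).reshape(-1,3)),("scene",q)):
        d=V[:,:2]-c0;rr=np.hypot(*d.T);an=np.arctan2(d[:,1],d[:,0]);w=V[(V[:,2]>zz[0])&(V[:,2]<zz[1])&(rr<.08)&(rr>.045)&(abs(an-e)>.4)][:,:2]
        ss=least_squares(lambda x:np.hypot(*(w-x).T)-r,c0,loss='soft_l1',f_scale=.002);print(n,nm,ss.x,len(w))
b=s["img"][170:400,60:470];cv2.imwrite("pics/end.png",np.vstack([cv2.resize(b,(534,300)),cv2.resize(a[0:300],(534,286))]))
print(bot.get_time())
```

```text
bar [0.48433242 0.01100378 0.146873  ] 0.14992198959197545
foot z -0.14 [ 0.46848388 -0.09148211  0.04477128] 8
foot z -0.03 [0.45797468 0.01114665 0.04445091] 930
foot z 0.1 [0.45752713 0.13086461 0.04419825] 914
sauce w7 [ 0.5830522  -0.10735285] 467
sauce w3 [ 0.58281879 -0.10845427] 694
sauce scene [ 0.58547481 -0.10823109] 358
79.45
```

View pics/end.png

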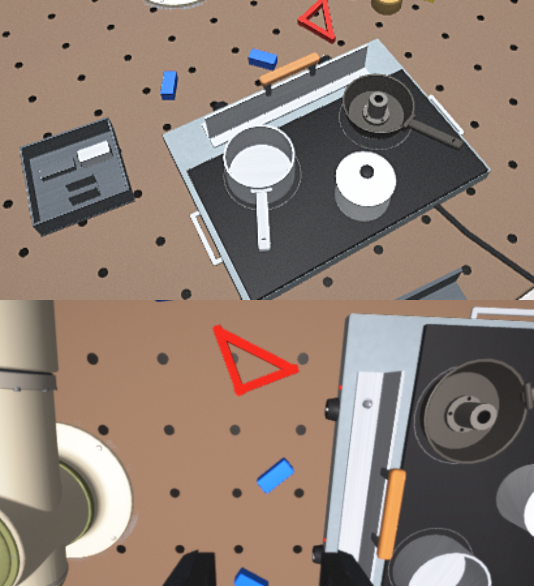

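The guard is flush on the ledge (foot top at 44.5 mm) with the pin through its hole at (367,403) in the lower picture. Handles are in, the offcuts are in the tray, and the hub is upright in the skillet.

```bash
python3 -c "
from bench import bot
print(bot.close_job())"
```

```text
the job is handed in; nothing more can be done
None
```

The job is handed in at about 80 s of robot time: both handles point to the rear inside the unit, the three offcuts are in the tray, the one hub present stands upright about 3 mm off the skillet's centre, and the guard sits flush on its pins; the skillet is about 8 mm off its ring's centre but still within the ring.

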